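# Slide the recorder module home and hold it raised on a wedge

### The arm

A 6-joint arm with a two-finger parallel gripper is mounted at the origin on the work surface. World frame = base frame: x ahead of the robot, y to its left, z up, the work surface at z = 0. Lengths are in m, angles in rad, forces in N, time in s.
With the tool pointing down it reaches from about 0.375 to 0.975 m from the base axis. Payload 3.8 kg.
Tool frame: the origin (TCP) lies midway between the tips of the shut fingers; the grasp point (between the pads) lies 19 mm behind it; z points along the fingers, y is the direction in which the jaws open and shut (so a half turn about z gives the same grasp; the last joint's range is limited). The gripper opens to 88 mm and grips with 3 to 60 N. Pads are 18 mm wide; open, the fingers measure 123 mm over their backs; the gripper's body (75 mm by 187 mm) begins 45 mm behind the grasp point.
Start: joints at [-1.245, 0.264, 1.604, -0, 1.274, -0.037], TCP at [0.24, -0.631, 0.239] pointing down, gripper open.
Joint ranges: [-2.63, 2.63], [-0.94, 2.18], [0.31, 2.57], [-1.31, 4.45], [0, 2.66], [-2.55, 2.55]. Speed limits (rad/s): [2.57, 2.57, 3.14, 3.14, 3.14, 3.14].

### API

Orientations are given as a unit quaternion [w, x, y, z].
In Python, from cell import arm gives the robot as it stands.
- The arm moves only by the tool drive_tool, never from a script. Its argument "steps" is text: rows parted by semicolons, each of 6 numbers parted by spaces: the shift along the tool's x, y, z in cm, then the turn, a rotation vector about the tool's x, y, z in degrees. In form: dx dy dz ax ay az; .... A call has 1 to 20 rows; each row is the pose to reach, as a shift and turn from the pose commanded when the call began, along the tool's axes at that moment; what a row does not reach only later rows make up. A row lasts 1/8 s, in which the tool goes at most 62.5 mm and 10.7 degrees, less where a joint would pass 70% of its speed; a pose out of reach is approached as far as the arm can. A call with a gripper value outside its range is refused whole. "grip" is the finger opening in cm, from 0 to 8.81, set as the call begins (left out, the last holds). The fingers move at their own pace and stop on an object; "newtons" is the grip in N (left out, the last holds). Time passes only in rows, so rows that repeat a pose let the fingers close. It gives the time, the measured TCP pose, the force and the opening at its end, in the units of the state.
- arm.get_obs(): the state, without advancing time (a new reading comes with each control period).
- arm.grab_frame(name): name is "side" or "top" or "wrist"; returns (picture, depth): 420x560x3 uint8, red, green, blue; 420x560 float32, m along the optical axis (not along the pixel's ray), 0 where there is no reading.
- arm.get_calibration(name): a dict with "vertical_fov" (degrees; the focal length in pixels is half the picture's height over the tangent of half this angle, whatever the lens; pixels are square), "cx", "cy" (the principal point, pixels), "distortion" ([k1, k2, p1, p2, k3] as OpenCV has them; the pictures are not rectified), "rvec" (rotation vector, rad) and "tvec" (3), from world to camera coordinates, as OpenCV has them; the wrist camera has in their place "hand_eye" (4x4, takes a point from camera to tool coordinates, whose origin is the TCP and whose axes are the flange's). Camera axes: x right, y down, z forward; pixel columns grow to the right and rows downward; lengths in m; the calibration is good to about 2 mm. A picture is of the moment at which its call begins: read the wrist's pose just before it. get_calibration takes no time and is no camera call.
- arm.hand_in(): hands the job in, once; it reports no verdict.
The state is a dict: "time_s": time; "joint_pos": joint angles; "joint_vel": joint speeds; "joint_efforts": joint torques, N m; "position": TCP position; "eef_rot": TCP orientation; "force": force on the tool from outside, world axes, zero at the start; "ft_torque": the same for the moment, N m; "grip_width": opening from 0.0 (shut) to 1.0 (fully open).
Only numpy, scipy, OpenCV 4.12 (cv2) and the standard library are available. Lean on these libraries where they do the work, as an engineer would, in place of code of your own. Each camera call takes 0.05 s, during which the arm holds its last target. There are 200 camera calls.

### The job

Put the loose metal module into the bay of the desktop recorder, flat on its two rails and pushed fully home, the end with the upright face plate staying outside, and let go of it. Then push the thin end of the wooden wedge along the desk between the rails, under the middle of the module's near edge, until that whole edge is about 5 mm clear of the rails, and finish while still holding the wedge there for a colleague to put in the screws: wedge flat on the desk, module still home, its near edge propped by the wedge alone. Leave the calculator, the stapler and the mug alone.

Things in the scene. Friction and masses are not known exactly. Their poses are not given: they have to be found in the camera images.
- bay: Desktop recorder, fixed: white case with an open grey bay facing the robot. Origin on the desk, mid-width of the bay; x = push-in direction, away from the robot. In its frame (mm): two aluminium rails that carry the module, 12 high, x -75 to 80, |y| 30 to 49; between them a channel 60 wide, bare desk as floor. Open from above for x < 35. Case from x = 95 to 225, 150 wide, 72 high.
- bay_slot (a point): Middle of the slot's mouth under its roof, at rail-top height (35 mm ahead of the bay's origin, 12 up). The roof runs 45 mm on from here, underside 28 mm and top 44 mm above the desk; the back stop is 40 mm on from here. Side cheeks 44 mm high, inner faces at y = +-47 mm, start 20 mm before this point, with mouths flaring out by about 10 mm a side over the 31 mm before that.
- bay_edge (a point): Where the middle of the module's near lower edge lies when it is home: 65 mm before the bay's origin, at rail-top height, 12 mm above the desk. The module's handle is then 70 mm ahead of this point.
- module_handle (a point): Loose module, 0.5 to 0.8 kg: aluminium slab 140 long (x) x 90 wide (y) x 12 mm; on its middle an upright black fin 44 (x) x 12 (y), 12 to 56 mm above the underside; on its near (-x) end a face plate across the width, 6 thick, up to 32 mm. This point: the fin's centre, 34 mm above the underside. +x end goes in first. Starts on the desk left or right of the bay. In the slot: 2 mm play a side, 4 above.
- module_front_left (a point): Lower corner of the module's slab, near (-x) end, left (+y) side: 70 mm back from, 45 mm left of and 34 mm below the fin's centre. 12 mm above the desk when the module lies on the rails.
- module_front_right (a point): Lower corner of the module's slab, near (-x) end, right (-y) side: 70 mm back from, 45 mm right of and 34 mm below the fin's centre. 12 mm above the desk when the module lies on the rails.
- wedge_block (a point): Wooden wedge, 0.09 kg, 100 long (x) x 36 mm wide (y), flat on the desk across the bay from the module. Near end: upright grip block 20 (x) x 36 (y) x 50 mm high; from it a ramp 80 long falls from 28 to 4 mm high at the thin +x end (0.3 mm per mm). This point: the block's centre, 25 mm up, 90 mm behind the thin end.
- wedge_tip (a point): Middle of the wedge's thin (+x) end, on its underside. With the wedge on the desk it starts to lift the module when this is about 27 mm past the near edge; 5 mm of lift at about 43 mm past. The push takes under 12 N.
- calculator: Bystander: grey desk calculator, 150 x 100 x 18 mm, loose; origin at the centre of its underside.
- stapler: Bystander: black and steel stapler, 130 x 36 x 52 mm, loose; origin at the centre of its underside.
- mug: Bystander: white mug, 80 mm across, 90 mm high, loose; origin at the centre of its underside.
Things that resemble listed ones, but are neither listed nor needed, are in the scene too. There is more than one size of the part that bears wedge_block; the job needs the middle-sized.

How it is judged:
On the way:
1. the module lies flat on the rails, fully home in the bay, and is let go (x of each of module_front_left, module_front_right in the frame of bay above -0.069 m and y of module_front_left in the frame of bay between 0.041 and 0.049 m and z of each of module_front_left, module_front_right in the frame of bay below 0.0135 m and contact force between the fingers and module below 0.3 N), for 0.2 s.
At the end, for the whole second after the job is handed in: Module within 4 mm of home and of the bay's middle, at rest; both near lower corners 1.8 to 9 mm above the rails, carried by the wedge (over 0.5 N), not the fingers; wedge on the desk (within 5 mm, tilt under 0.1 rad) and still held by the fingers (over 1 N) (x of each of module_front_left, module_front_right in the frame of bay above -0.069 m and y of module_front_left in the frame of bay between 0.041 and 0.049 m and z of module_front_left in the frame of bay between 0.0138 and 0.021 m and z of module_front_right in the frame of bay between 0.0138 and 0.021 m and contact force between the fingers and module below 0.3 N and contact force between the fingers and wedge above 1 N and contact force between wedge and module above 0.5 N and height (world z) of wedge_block below 0.03 m and angle between wedge_block's own z axis and vertical below 0.1 rad and linear speed of module below 0.02 m/s); the arm keeps its last pose, push and grip.
It fails at once if the calculator is disturbed (moved over 30 mm) (distance of calculator from where it was at the start of the episode above 0.03 m).
It fails at once if the stapler is disturbed (moved over 30 mm) (distance of stapler from where it was at the start of the episode above 0.03 m).
It fails at once if the mug is disturbed (moved over 30 mm) (distance of mug from where it was at the start of the episode above 0.03 m).
It also fails if it takes over 72 s, if anything falls off the work surface, if the arm or the gripper's body presses on something with over 40 N, if the wrist force passes 120 N, or if a joint passes its speed limit or range.

## Working session

There is one attempt and no reset: what is moved stays moved. The work goes in short steps, Python scripts to look and compute and a tool call to move; the robot and the scene stay as the last step left them, time stands still between calls to the robot, and variables do not carry over. Pictures are saved under pics/ and viewed, about 8 in all and at most 12, crops included, and the job is handed in when it is done.

Besides the shell and the picture viewer there is one more tool, called after ">>>" in YAML: its name, and indented under it one key for each argument. drive_tool: Moves the arm, as the interface text tells. Its arguments: {"type":"object","properties":{"steps":{"type":"string"},"grip":{"type":"number"},"newtons":{"type":"number"}},"required":["steps"]}

```bash
mkdir -p pics; ls
cat > h.py <<'E'
import numpy as np, cv2
from cell import arm
from scipy.spatial.transform import Rotation as R
def K(c): 
    f=210/np.tan(np.radians(c['vertical_fov'])/2); return np.array([[f,0,c['cx']],[0,f,c['cy']],[0,0,1.]])
def cam(name,obs=None):
    c=arm.get_calibration(name)
    if 'hand_eye' in c:
        o=obs or arm.get_obs(); T=np.eye(4); q=o['eef_rot']; T[:3,:3]=R.from_quat([q[1],q[2],q[3],q[0]]).as_matrix(); T[:3,3]=o['position']
        T=T@np.array(c['hand_eye'])
    else:
        T=np.eye(4); Rm=cv2.Rodrigues(np.array(c['rvec'],float))[0]; T[:3,:3]=Rm.T; T[:3,3]=-Rm.T@np.array(c['tvec'],float).ravel()
    return K(c),np.array(c['distortion'],float),T
def rays(C,uv):
    k,d,T=C; p=cv2.undistortPoints(np.array(uv,float).reshape(-1,1,2),k,d).reshape(-1,2)
    return np.c_[p,np.ones(len(p))]@T[:3,:3].T
def onplane(C,uv,z):
    r=rays(C,uv); o=C[2][:3,3]; return o+r*((z-o[2])/r[:,2])[:,None]
def cloud(C,depth):
    v,u=np.mgrid[0:420,0:560]; r=rays(C,np.c_[u.ravel(),v.ravel()])
    P=C[2][:3,3]+r*depth.ravel()[:,None]; P[depth.ravel()==0]=np.nan; return P.reshape(420,560,3)
def grab(name):
    o=arm.get_obs(); im,d=arm.grab_frame(name); return im,d,cam(name,o),o
def save(im,fn): cv2.imwrite('pics/'+fn,cv2.cvtColor(im,cv2.COLOR_RGB2BGR))
E
python3 - <<'E'
from h import *
a=grab('top');b=grab('side')
save(a[0],'top0.png');save(b[0],'side0.png')
np.savez('f0.npz',top=a[0],topd=a[1],side=b[0],sided=b[1])
for x in (a,b): print(x[2][2].round(3),(x[1]==0).mean())
print(arm.get_obs()); print(arm.get_calibration('wrist'))
E
```

```text
pics
[[ 0.027 -0.986  0.167  0.377]
 [-1.    -0.028 -0.003  0.112]
 [ 0.007 -0.167 -0.986  1.097]
 [ 0.     0.     0.     1.   ]] 0.003860544217687075
[[-0.767 -0.381  0.516 -0.104]
 [-0.642  0.445 -0.625  0.906]
 [ 0.009 -0.81  -0.586  0.791]
 [ 0.     0.     0.     1.   ]] 0.003996598639455782
{'time_s': 0.1, 'joint_pos': array([-1.24487763e+00,  2.64703899e-01,  1.60524864e+00, -1.56797231e-05,
        1.27372227e+00, -3.68917698e-02]), 'joint_vel': array([ 0.00088452, -0.00058456, -0.00235415, -0.00253959,  0.0008153 ,
        0.00067206]), 'joint_efforts': array([ 5.63308258e-04, -5.03615284e+01, -3.58072078e+01,  7.31939008e-02,
        2.33237736e-02, -4.11504038e-05]), 'position': array([ 0.2393476 , -0.63043659,  0.2374889 ]), 'eef_rot': array([-1.02914694e-03,  9.83590194e-01,  1.80414094e-01, -1.57342647e-04]), 'force': array([ 0.53279428, -0.27049395,  0.38769486]), 'ft_torque': array([-0.01372817,  0.02020402,  0.02099135]), 'grip_width': 1.0001018978926983}
{'vertical_fov': 69.22827649411745, 'cx': 283.89621517539723, 'cy': 210.55373096590424, 'distortion': array([-0.03551691,  0.        ,  0.        ,  0.        ,  0.        ]), 'hand_eye': array([[-4.36964071e-04, -9.59362247e-01, -2.82177051e-01,
         7.28393952e-02],
       [ 9.99999836e-01, -5.23953763e-04,  2.32823539e-04,
         3.00157541e-05],
       [-3.71209841e-04, -2.82176903e-01,  9.59362318e-01,
        -1.46352587e-01],
       [ 0.00000000e+00,  0.00000000e+00,  0.00000000e+00,
         1.00000000e+00]])}
```

View pics/top0.png

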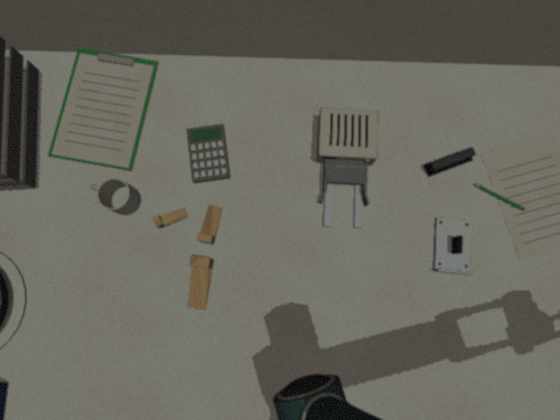

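View pics/side0.png

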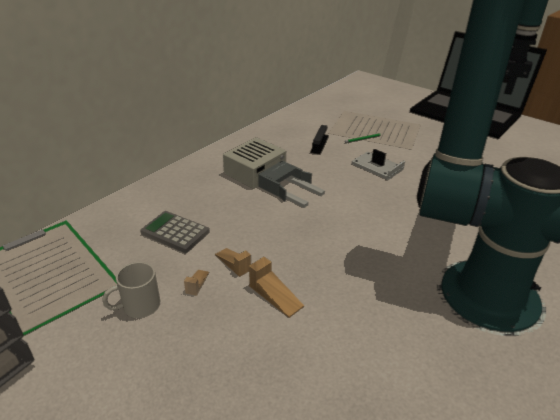

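Top view: the bay sits at about (345,165), with its rails from (327,225) to (360,225). The module is at (452,245), with its fin at (456,244). There are three wedges: small (170,217), medium (210,224) with its block at (206,238), and large (200,282). Next I'll measure these.

Run:
```python
from h import *
f=np.load('f0.npz'); C=cam('top'); P=cloud(C,f['topd']); Z=P[...,2]
hsv=cv2.cvtColor(f['top'],cv2.COLOR_RGB2HSV)
def comps(m,minA,z=None):
    n,l,s,c=cv2.connectedComponentsWithStats(m.astype(np.uint8))
    for i in range(1,n):
        if s[i,4]<minA: continue
        k=l==i; q=P[k]; q=q[np.isfinite(q).all(1)]
        r=cv2.minAreaRect((q[:,:2]*1000).astype(np.float32))
        print(s[i,:5],'rect c',np.round(r[0],1),'sz',np.round(r[1],1),'ang',round(r[2],1),'z',np.percentile(q[:,2]*1000,[5,50,95]).round(1))
print('desk z',np.nanmedian(Z[260:300,340:420])*1000)
roi=np.zeros((420,560),bool)
print('wood');w=(hsv[...,0]>8)&(hsv[...,0]<22)&(hsv[...,1]>95)&(hsv[...,2]>60); w[:190]=0;w[:,260:]=0
comps(w,40)
print('wood blocks z>.03'); comps(w&(Z>0.032),10)
print('module >6mm'); m=(Z>0.006); m[:,:420]=0; m[:200]=0;m[280:]=0;m[:,485:]=0; comps(m,30)
print('fin'); comps(m&(Z>0.040),5)
print('plate'); comps(m&(Z>0.020)&(Z<.04),5)
print('bay');m=(Z>0.006);m[:,:310]=0;m[:,385:]=0;m[235:]=0;m[:95]=0; comps(m,30)
print('case');comps(m&(Z>0.06),30)
print('mid');comps(m&(Z>0.036)&(Z<.05),10)
print('rails');r=m&(Z<.02);r[:185]=0; comps(r,10)
```

```text
desk z -0.1091327049104196
wood
[198 206  23  37 475] rect c [517.6 299.6] sz [34.3 97.3] ang 79.1 z [ 6.2 20.3 51.3]
[154 209  33  18 292] rect c [531.9 403.5] sz [24.4 73.5] ang 25.4 z [ 4.3 15.1 39.5]
[188 256  24  53 911] rect c [368.  318.5] sz [ 44.7 124.9] ang 83.4 z [ 7.6 25.  65.4]
wood blocks z>.03
[154 217   9   9  51] rect c [518.9 429.5] sz [22.9 14.1] ang 19.3 z [35.  38.6 41.2]
[198 233  16  10 109] rect c [479.3 307. ] sz [34.3 20.5] ang 82.6 z [41.8 49.8 53.4]
[191 256  20  22 285] rect c [407.1 313.7] sz [44.  46.2] ang 82.2 z [32.7 62.4 67.1]
module >6mm
[ 434  217   40   57 1921] rect c [ 480.7 -325.5] sz [ 92.3 140.2] ang 86.1 z [ 8.5 12.3 48.6]
fin
[455 235   8  19 122] rect c [ 480.7 -325. ] sz [13.4 43.7] ang 83.1 z [42.  54.7 59. ]
plate
[451 236   7  18  61] rect c [ 480.3 -320.6] sz [43.9  8.8] ang 4.3 z [20.6 28.8 38.9]
[437 269  37   5  94] rect c [ 413.9 -320.2] sz [88.4  5.9] ang 86.6 z [26.4 31.9 35.2]
bay
[ 316  107   62  121 4974] rect c [671.3 -44.6] sz [150.5 299.7] ang 88.6 z [11.  69.9 74.9]
case
[ 318  107   60   55 2926] rect c [753.  -46.8] sz [151.2 135.1] ang 88.1 z [68.2 72.2 75.4]
mid
[ 317  151   52   53 1154] rect c [646.7 -36.4] sz [134.5 132.2] ang 88.9 z [39.4 43.8 47.4]
rails
[323 185   9  41 285] rect c [576.9  -2.5] sz [ 19.4 107.2] ang 88.3 z [ 8.5 11.9 15.6]
[354 185  11  43 338] rect c [576.8 -84.6] sz [ 26.3 112.8] ang 88.5 z [ 8.4 11.8 15.3]
```

```bash
cat > go.py <<'E'
import sys,json,os,numpy as np
from scipy.spatial.transform import Rotation as R
# usage: go.py X Y Z YAWdeg (mm) : shift from current commanded pose; set: go.py -s X Y Z YAW
def rot(y): return R.from_euler('z',y,degrees=True)*R.from_euler('x',180,degrees=True)
def delta(cur,t):
    R0=rot(cur[3]); d=R0.inv().apply(np.array(t[:3])-cur[:3])/10; return np.r_[d,0,0,cur[3]-t[3]].round(2)
if __name__=='__main__':
    cur=json.load(open('cmd.json')) if os.path.exists('cmd.json') else [240,-631,239,20.79]
    for s in sys.argv[1:]:
        t=[float(v) for v in s.split(',')]; print(s,'->',*delta(cur,t))
E
python3 go.py 560,-45,180,-1.5
```

```text
560,-45,180,-1.5 -> 50.72 -43.43 5.9 0.0 0.0 22.29
```

>>> drive_tool:
  steps: "50.7 -43.4 5.9 0 0 22.3;50.7 -43.4 5.9 0 0 22.3;50.7 -43.4 5.9 0 0 22.3;50.7 -43.4 5.9 0 0 22.3;50.7 -43.4 5.9 0 0 22.3;50.7 -43.4 5.9 0 0 22.3;50.7 -43.4 5.9 0 0 22.3;50.7 -43.4 5.9 0 0 22.3;50.7 -43.4 5.9 0 0 22.3;50.7 -43.4 5.9 0 0 22.3;50.7 -43.4 5.9 0 0 22.3;50.7 -43.4 5.9 0 0 22.3;50.7 -43.4 5.9 0 0 22.3;50.7 -43.4 5.9 0 0 22.3"

```text
time_s: 1.85
position: [0.5589, -0.0466, 0.1797]
eef_rot: [0.0, 1.0, -0.014, -0.0]
force: [-1.1, -0.0, -0.2]
grip_width: 1.0
```

Run:
```python
from h import *
im,d,C,o=grab('wrist'); save(im,'w1.png'); np.savez('w1.npz',im=im,d=d,T=C[2])
print(o['time_s'],o['position'],o['eef_rot'])
P=cloud(C,d);Z=P[...,2]
print(np.nanmedian(Z[380:,200:300]))
for n,lo,hi in (('case',.065,.08),('roofcheek',.038,.05),('rail',.008,.017),('lowdesk',-.02,.005)):
    m=((Z>lo)&(Z<hi)&(abs(P[...,1]+.045)<.09)&(P[...,0]>.5)).astype(np.uint8)
    k,l,s,c=cv2.connectedComponentsWithStats(m)
    for i in range(1,k):
        if s[i,4]<100: continue
        q=P[l==i]; r=cv2.minAreaRect((q[:,:2]*1000).astype(np.float32)); print(n,s[i],np.round(r[0],1),np.round(r[1],1),round(r[2],2),np.median(q[:,2])*1000)
```

```text
1.85 [ 0.55894344 -0.04655979  0.17965768] [ 1.49995637e-04  9.99902765e-01 -1.39427407e-02 -1.96433640e-04]
0.282334975629578
case [ 179    0  200   48 8917] [703.5 -46.7] [150.9  31.5] 88.18 72.175913072285
roofcheek [  192    49   154   131 10161] [635.1 -39.2] [135.9 112.2] 88.39 44.325151442355995
rail [ 226  124   28  105 1927] [ 5.755e+02 -1.000e-01] [ 26.3 110.2] 88.16 12.35292194454024
rail [ 308  124   28  104 1925] [573.7 -86.5] [ 27.5 109. ] 88.43 12.362199981364286
lowdesk [  186    46   185   198 17693] [602.9 -45. ] [205.7 180. ] 0.0 0.3955312222112539
```

View pics/w1.png

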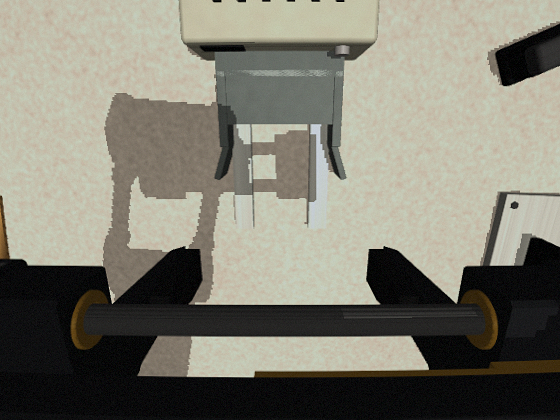

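Run:
```python
from h import *
f=np.load('w1.npz'); c=cam('wrist'); C=(c[0],c[1],f['T']); P=cloud(C,f['d'])*1000; X,Y,Z=P[...,0],P[...,1],P[...,2]
# rail inner/outer edges per row, from depth mask
L=[];Rr=[]
for v in range(150,222,4):
    m=(abs(Z[v]-12)<4); u=np.arange(560)
    a=u[m&(u>220)&(u<262)]; b=u[m&(u>300)&(u<335)]
    if len(a)>3 and len(b)>3:
        L.append(onplane(C,[[a.max()+.5,v]],.012)[0]*1000); Rr.append(onplane(C,[[b.min()-.5,v]],.012)[0]*1000)
for e in (L,Rr):
    e=np.array(e); p=np.polyfit(e[:,0],e[:,1],1); print('inner edge yaw',np.degrees(np.arctan(p[0])),'y at 580',np.polyval(p,580),'res',np.std(e[:,1]-np.polyval(p,e[:,0])), 'gap')
# rail near ends
for us in (range(238,250),range(312,324)):
    xs=[]
    for u in us:
        v=np.where((abs(Z[:,u]-12)<4)&(np.arange(420)>150)&(np.arange(420)<240))[0].max(); xs.append(onplane(C,[[u,v+.5]],.012)[0]*1000)
    print('rail end',np.median(xs,0))
# roof front edge
for u in (245,280,315):
    v=np.where((abs(Z[:,u]-44)<5)&(np.arange(420)<160))[0].max(); print('roof front',onplane(C,[[u,v+.5]],.044)[0]*1000)
    v=np.where((abs(Z[:,u]-72)<5)&(np.arange(420)<100))[0].max(); print('case front',onplane(C,[[u,v+.5]],.072)[0]*1000)
# module in this view
```

```text
inner edge yaw -1.4461390490625923 y at 580 -13.351022164218971 res 0.2854674819822416 gap
inner edge yaw -1.4920601688004598 y at 580 -72.68009360584068 res 0.2720429814116586 gap
rail end [520.19493174  -1.31818224  12.        ]
rail end [519.03870582 -82.34675606  12.        ]
roof front [630.90806357 -13.91356553  44.        ]
case front [688.91390971 -20.85279663  72.        ]
roof front [629.97823658 -45.18678076  44.        ]
case front [688.10032772 -47.3406233   72.        ]
roof front [629.11988712 -76.45913095  44.        ]
case front [688.09271565 -73.83166542  72.        ]
```

```bash
echo '[560,-45,180,-1.5]'>cmd.json; python3 go.py 480,-325,180,-4.2
```

```text
480,-325,180,-4.2 -> -7.26 28.2 0.0 0.0 0.0 2.7
```

>>> drive_tool:
  steps: "-7.3 28.2 0 0 0 2.7;-7.3 28.2 0 0 0 2.7;-7.3 28.2 0 0 0 2.7;-7.3 28.2 0 0 0 2.7;-7.3 28.2 0 0 0 2.7;-7.3 28.2 0 0 0 2.7;-7.3 28.2 0 0 0 2.7"

```text
time_s: 2.78
position: [0.4784, -0.3256, 0.1797]
eef_rot: [-0.0, 0.999, -0.038, -0.0]
force: [0.6, -0.7, 0.2]
grip_width: 0.997
```

Run:
```python
from h import *
im,d,C,o=grab('wrist'); save(im,'w2.png'); np.savez('w2.npz',im=im,d=d,T=C[2])
print(o['time_s'],o['position'],o['eef_rot'])
P=cloud(C,d)*1000;Z=P[...,2]
for n,lo,hi in (('fin',50,60),('plate',27,36),('slab',8,16)):
    m=((Z>lo)&(Z<hi)&(abs(P[...,1]+325)<60)&(abs(P[...,0]-480)<90)).astype(np.uint8)
    k,l,s,c=cv2.connectedComponentsWithStats(m)
    for i in range(1,k):
        if s[i,4]<60: continue
        q=P[l==i]; r=cv2.minAreaRect((q[:,:2]).astype(np.float32)); print(n,s[i],np.round(r[0],1),np.round(r[1],1),round(r[2],2),np.median(q[:,2]))
```

```text
2.775 [ 0.47843572 -0.32557235  0.17968991] [-3.26489203e-04  9.99287129e-01 -3.77508482e-02 -1.78317862e-05]
fin [279 178  14  48 616] [ 479.1 -327.1] [12.  44.6] 86.08 56.13924175484983
plate [244 253  85   9 585] [ 412.5 -322.9] [89.5  6.9] 86.52 32.06500321849526
slab [  241   123    89   128 10049] [ 481.6 -327.3] [ 90.3 135.3] 86.39 12.39689831614832
```

View pics/w2.png

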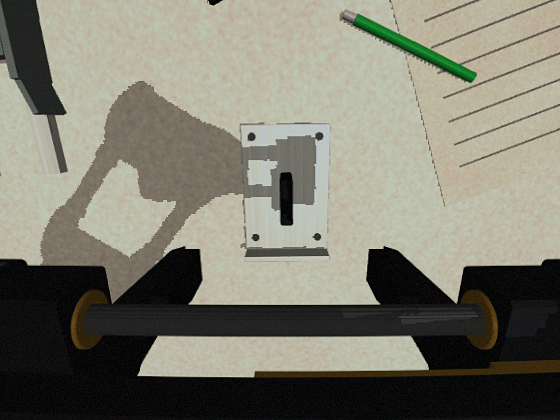

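```bash
echo '[478.4,-325.6,179.7,-4.3]'>cmd.json; python3 go.py 479.1,-327.1,19,-3.7
```

```text
479.1,-327.1,19,-3.7 -> 0.08 0.14 16.07 0.0 0.0 -0.6
```

>>> drive_tool:
  steps: "0.1 0.1 8 0 0 -0.6;0.1 0.1 14 0 0 -0.6;0.1 0.1 16.1 0 0 -0.6;0.1 0.1 16.1 0 0 -0.6;0.1 0.1 16.1 0 0 -0.6;0.1 0.1 16.1 0 0 -0.6"
  grip: 5

```text
time_s: 3.58
position: [0.4809, -0.3264, 0.0199]
eef_rot: [0.0, 1.0, -0.031, 0.001]
force: [0.2, 0.7, -0.7]
grip_width: 0.566
```

>>> drive_tool:
  steps: "0 0 0 0 0 0;0 0 0 0 0 0;0 0 0 0 0 0;0 0 0 0 0 0;0 0 0 0 0 0;0 0 0 0 0 0"
  grip: 0
  newtons: 50

```text
time_s: 4.32
position: [0.48, -0.3267, 0.0188]
eef_rot: [0.0, 1.0, -0.031, 0.0]
force: [-0.4, -1.1, -0.2]
grip_width: 0.135
```

```bash
echo '[480,-326.7,18.8,-3.6]'>cmd.json; python3 go.py 480,-326.7,80,-3.6 520.4,-41.4,80,-1.5
```

```text
480,-326.7,80,-3.6 -> 0.0 0.0 -6.12 0.0 0.0 0.0
520.4,-41.4,80,-1.5 -> 2.24 -28.73 -6.12 0.0 0.0 -2.1
```

>>> drive_tool:
  steps: "0 0 -3 0 0 0;0 0 -6.1 0 0 0;0 -3 -6.1 0 0 -2.1;1 -8 -6.1 0 0 -2.1;1.5 -13 -6.1 0 0 -2.1;2.2 -18 -6.1 0 0 -2.1;2.2 -23 -6.1 0 0 -2.1;2.2 -27 -6.1 0 0 -2.1;2.2 -28.7 -6.1 0 0 -2.1;2.2 -28.7 -6.1 0 0 -2.1;2.2 -28.7 -6.1 0 0 -2.1;2.2 -28.7 -6.1 0 0 -2.1;2.2 -28.7 -6.1 0 0 -2.1"

```text
time_s: 5.95
position: [0.5201, -0.0423, 0.0797]
eef_rot: [0.0, 1.0, -0.014, -0.0]
force: [-0.2, 0.1, -5.7]
grip_width: 0.135
```

Run:
```python
from h import *
im,d,C,o=grab('wrist'); save(im,'w3.png'); np.savez('w3.npz',im=im,d=d,T=C[2])
print(o['time_s'],o['position'],o['eef_rot'],o['force'],o['grip_width'])
P=cloud(C,d)*1000;Z=P[...,2]
for n,lo,hi in (('slab',66,80),):
    m=((Z>lo)&(Z<hi)&(P[...,0]<640)&(abs(P[...,1]+42)<65)&(P[...,0]>430)).astype(np.uint8)
    k,l,s,c=cv2.connectedComponentsWithStats(m)
    for i in range(1,k):
        if s[i,4]<200: continue
        q=P[l==i]; r=cv2.minAreaRect((q[:,:2]).astype(np.float32)); print(n,s[i],np.round(r[0],1),np.round(r[1],1),round(r[2],2),np.median(q[:,2]),np.percentile(q[:,2],[2,98]))
        A=np.c_[q[:,:2]-q[:,:2].mean(0),np.ones(len(q))]; print('slopes',np.linalg.lstsq(A,q[:,2],rcond=None)[0])
```

```text
5.95 [ 0.52006877 -0.04225741  0.07969859] [ 3.76133782e-05  9.99903168e-01 -1.39159408e-02 -5.16896875e-06] [-0.19994163  0.06010639 -5.74798872] 0.13457513451412104
slab [  193   129   183   138 21589] [552.5 -43.1] [90.3 74.1] 88.27 73.31262397444665 [72.0159521  74.77120737]
slopes [-9.24054938e-04 -5.56815424e-04  7.33401795e+01]
slab [ 248  336   73   29 1580] [461.9 -40.7] [43.2 16.4] 88.21 73.63664356186328 [72.28586952 79.68615625]
slopes [-2.23396345e-01  7.85116456e-03  7.45524237e+01]
```

View pics/w3.png

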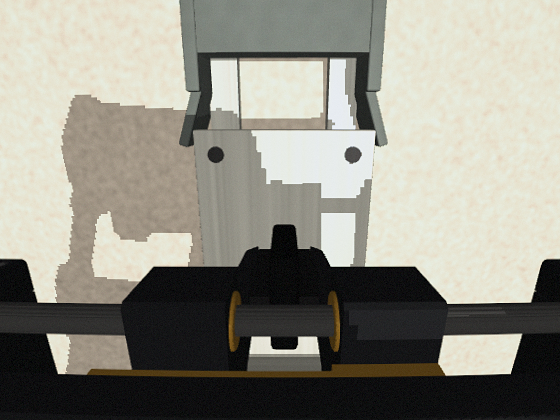

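>>> drive_tool:
  steps: "0 -0.1 2.5 0 0 0.2;0 -0.1 4.7 0 0 0.2;0 -0.1 4.7 0 0 0.2;0 -0.1 4.7 0 0 0.2;1 -0.1 4.7 0 0 0.2;2 -0.1 4.7 0 0 0.2;3 -0.1 4.7 0 0 0.2;4 -0.1 4.7 0 0 0.2;5 -0.1 4.7 0 0 0.2;6 -0.1 4.7 0 0 0.2;6.8 -0.1 4.7 0 0 0.2;6.8 -0.1 4.7 0 0 0.2;6.8 -0.1 4.7 0 0 0.2"

```text
time_s: 7.62
position: [0.5876, -0.0421, 0.0325]
eef_rot: [-0.0, 1.0, -0.015, -0.0]
force: [0.4, -1.5, -5.0]
grip_width: 0.131
```

>>> drive_tool:
  steps: "0.3 0.05 0.1 0 0 0;0.6 0.05 0.1 0 0 0;0.9 0.05 0.1 0 0 0;1.1 0.05 0.1 0 0 0;1.2 0.05 0.1 0 0 0;1.2 0.05 0.1 0 0 0"

```text
time_s: 8.38
position: [0.6, -0.043, 0.0317]
eef_rot: [-0.0, 1.0, -0.015, -0.0]
force: [0.2, 0.1, -5.0]
grip_width: 0.13
```

>>> drive_tool:
  steps: "0.1 0 0.05 0 0 0;0.2 0 0.05 0 0 0;0.2 0 0.05 0 0 0;0.2 0 0.05 0 0 0"

```text
time_s: 8.88
position: [0.6004, -0.043, 0.0307]
eef_rot: [-0.0, 1.0, -0.015, -0.002]
force: [-5.0, -1.3, -3.0]
grip_width: 0.135
```

>>> drive_tool:
  steps: "0.1 0 0.05 0 0 0;0.1 0 0.05 0 0 0;0.1 0 0.05 0 0 0"

```text
time_s: 9.25
position: [0.6005, -0.043, 0.0305]
eef_rot: [-0.0, 1.0, -0.015, -0.003]
force: [-7.8, 0.1, 1.3]
grip_width: 0.131
```

>>> drive_tool:
  steps: "0 0 0 0 0 0;0 0 0 0 0 0;0 0 0 0 0 0;0 0 0 0 0 0"
  grip: 3.2
  newtons: 20

```text
time_s: 9.75
position: [0.6036, -0.0431, 0.0311]
eef_rot: [0.0, 1.0, -0.015, 0.001]
force: [0.4, -0.9, 0.1]
grip_width: 0.361
```

>>> drive_tool:
  steps: "0 0 -4 0 0 0;0 0 -9 0 0 0;-3 0 -15 0 0 0;-6 0 -15 0 0 0;-6 0 -15 0 0 0;-6 0 -15 0 0 0;-6 0 -15 0 0 0"

```text
time_s: 10.62
position: [0.5435, -0.0413, 0.1797]
eef_rot: [-0.0, 1.0, -0.015, -0.001]
force: [0.3, 0.8, 0.1]
grip_width: 0.364
```

Run:
```python
from h import *
im,d,C,o=grab('wrist'); save(im,'w4.png'); np.savez('w4.npz',im=im,d=d,T=C[2])
print(o['time_s'],o['position'],o['eef_rot'])
P=cloud(C,d)*1000
c,s=np.cos(np.radians(-1.5)),np.sin(np.radians(-1.5))
X=(P[...,0]-594.5)*c+(P[...,1]+43.4)*s; Y=-(P[...,0]-594.5)*s+(P[...,1]+43.4)*c; Z=P[...,2]
for n,lo,hi,x0,x1 in (('fin',60,72,-40,50),('plate',38,50,-90,-45),('slab',19,29,-57,33)):
    m=((Z>lo)&(Z<hi)&(abs(Y)<50)&(X<x1)&(X>x0)).astype(np.uint8)
    k,l,st,_=cv2.connectedComponentsWithStats(m)
    for i in range(1,k):
        if st[i,4]<60: continue
        g=l==i; q=np.c_[X[g],Y[g],Z[g]]; r=cv2.minAreaRect((q[:,:2]).astype(np.float32)); print(n,st[i],np.round(r[0],1),np.round(r[1],1),round(r[2],2),np.median(q[:,2]))
        if n=='slab':
            A=np.c_[q[:,:2],np.ones(len(q))]; print('slopes',np.linalg.lstsq(A,q[:,2],rcond=None)[0])
```

```text
10.625 [ 0.54346006 -0.04134239  0.17974271] [-8.32501222e-05  9.99887738e-01 -1.49720092e-02 -5.86432221e-04]
fin [277 114  14  54 748] [5.8 0.8] [11.1 43.4] 89.69 68.16436090076729
plate [238 206  93   8 652] [-61.1   0.6] [89.4  6. ] 89.59 44.121000737968814
slab [ 233  109   99   93 7674] [-12.    2.7] [90.  94.2] 0.0 24.36084326743884
slopes [-2.10606569e-03 -1.33127173e-03  2.43320481e+01]
```

View pics/w4.png

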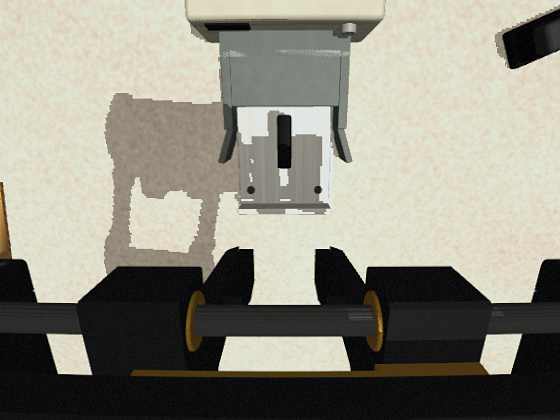

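Picture w4 shows the module home and flat: plate at about (284,208), fin centre at bay x≈5.8, and the slab level. The wedge is next.

```bash
echo '[543.5,-41.3,179.7,-1.7]'>cmd.json; python3 go.py 470,307,180,-11
```

```text
470,307,180,-11 -> -8.38 -34.6 -0.03 0.0 0.0 9.3
```

>>> drive_tool:
  steps: "-8.4 -34.6 0 0 0 9.3;-8.4 -34.6 0 0 0 9.3;-8.4 -34.6 0 0 0 9.3;-8.4 -34.6 0 0 0 9.3;-8.4 -34.6 0 0 0 9.3;-8.4 -34.6 0 0 0 9.3;-8.4 -34.6 0 0 0 9.3;-8.4 -34.6 0 0 0 9.3;-8.4 -34.6 0 0 0 9.3"
  grip: 6

```text
time_s: 11.8
position: [0.4698, 0.3058, 0.1803]
eef_rot: [0.0, 0.995, -0.097, -0.0]
force: [0.5, 0.3, -0.4]
grip_width: 0.68
```

Run:
```python
from h import *
im,d,C,o=grab('wrist'); save(im,'w5.png'); np.savez('w5.npz',im=im,d=d,T=C[2])
print(o['time_s'],o['position'],o['eef_rot'])
P=cloud(C,d)*1000; X,Y,Z=P[...,0],P[...,1],P[...,2]
hsv=cv2.cvtColor(im,cv2.COLOR_RGB2HSV)
w=(hsv[...,0]>6)&(hsv[...,0]<24)&(hsv[...,1]>80)&(Y>240)&(Y<360)&(X>430)&(X<600)
for n,m in (('all',w&(Z>2)),('block',w&(Z>46)&(Z<55))):
    k,l,st,_=cv2.connectedComponentsWithStats(m.astype(np.uint8))
    for i in range(1,k):
        if st[i,4]<60: continue
        q=P[l==i]; r=cv2.minAreaRect((q[:,:2]).astype(np.float32)); print(n,st[i],np.round(r[0],1),np.round(r[1],1),round(r[2],2),np.median(q[:,2]))
```

```text
11.8 [0.46980754 0.30578852 0.18028127] [ 4.01831016e-04  9.95313706e-01 -9.66974502e-02 -2.62600871e-04]
all [ 261   96   40  109 3925] [513.3 301.9] [ 39.6 107.7] 81.78 20.334446514013393
all [262 225  30  28 591] [431.7 319.9] [28.9  3.4] 89.99 40.41487689191003
all [126 290  31  61 907] [499.  337.7] [ 3.  17.5] 77.4 262.4918086779115
all [412 290  29  61 908] [485.  265.3] [ 2.5 17.5] 80.38 262.5887715251725
all [ 192  360  356   19 2975] [484.  282.1] [74.5 38.4] 53.15 271.37980324580514
block [261 183  39  22 819] [478.  307.6] [35.3 20.4] 79.96 50.34962691298156
block [263 240  29   6  96] [431.3 320. ] [27.3  1.2] 83.29 50.81353659839138
```

View pics/w5.png

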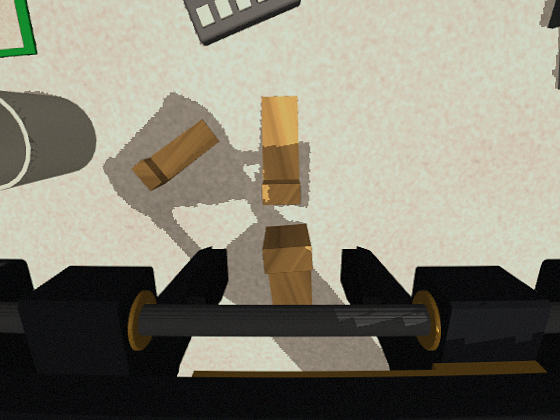

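```bash
echo '[469.8,305.8,180.3,-11.1]'>cmd.json; python3 go.py 478,307.6,13,-10.8
```

```text
478,307.6,13,-10.8 -> 0.77 -0.33 16.73 0.0 0.0 -0.3
```

>>> drive_tool:
  steps: "0.8 -0.3 6 0 0 -0.3;0.8 -0.3 12 0 0 -0.3;0.8 -0.3 16.7 0 0 -0.3;0.8 -0.3 16.7 0 0 -0.3;0.8 -0.3 16.7 0 0 -0.3;0.8 -0.3 16.7 0 0 -0.3"

```text
time_s: 12.6
position: [0.4803, 0.3095, 0.0168]
eef_rot: [-0.002, 0.996, -0.094, 0.002]
force: [0.1, 0.2, -0.4]
grip_width: 0.676
```

>>> drive_tool:
  steps: "0 0 0 0 0 0;0 0 0 0 0 0;0 0 0 0 0 0;0 0 0 0 0 0"
  grip: 2.5
  newtons: 40

```text
time_s: 13.1
position: [0.4782, 0.3086, 0.0145]
eef_rot: [-0.0, 0.996, -0.093, 0.0]
force: [-0.6, -0.5, 6.0]
grip_width: 0.404
```

```bash
echo '[478.2,308.6,14.5,-10.7]'>cmd.json; python3 go.py 419.6,-38.8,45,-1.5
```

```text
419.6,-38.8,45,-1.5 -> 0.69 35.22 -3.05 0.0 0.0 -9.2
```

>>> drive_tool:
  steps: "0 0 -1.5 0 0 0;0 0 -3 0 0 0;0 0 -3 0 0 0;0 0 -3 0 0 0"

```text
time_s: 13.6
position: [0.4779, 0.3085, 0.0439]
eef_rot: [-0.0, 0.996, -0.093, 0.0]
force: [-0.7, 0.4, -1.8]
grip_width: 0.404
```

>>> drive_tool:
  steps: "0 5 0 0 0 0;0.3 10 0 0 0 -3;0.5 15 0 0 0 -6;0.7 20 0 0 0 -9.2;0.7 25 0 0 0 -9.2;0.7 30 0 0 0 -9.2;0.7 34 0 0 0 -9.2;0.7 35.2 0 0 0 -9.2;0.7 35.2 0 0 0 -9.2;0.7 35.2 0 0 0 -9.2;0.7 35.2 0 0 0 -9.2"

```text
time_s: 14.98
position: [0.4196, -0.0377, 0.0436]
eef_rot: [-0.0, 1.0, -0.012, -0.0]
force: [0.8, 0.2, -0.6]
grip_width: 0.403
```

Run:
```python
from h import *
im,d,C,o=grab('wrist'); save(im,'w6.png'); np.savez('w6.npz',im=im,d=d,T=C[2])
print(o['time_s'],o['position'],o['eef_rot'],o['force'])
P=cloud(C,d)*1000
c,s=np.cos(np.radians(-1.5)),np.sin(np.radians(-1.5))
X=(P[...,0]-594.5)*c+(P[...,1]+43.4)*s; Y=-(P[...,0]-594.5)*s+(P[...,1]+43.4)*c; Z=P[...,2]
hsv=cv2.cvtColor(im,cv2.COLOR_RGB2HSV)
w=(hsv[...,0]>6)&(hsv[...,0]<24)&(hsv[...,1]>60)&(abs(Y)<60)&(X<-50)&(X>-200)&(Z>5)&(Z<110)
k,l,st,_=cv2.connectedComponentsWithStats(w.astype(np.uint8))
for i in range(1,k):
    if st[i,4]<100: continue
    g=l==i; q=np.c_[X[g],Y[g],Z[g]]; r=cv2.minAreaRect(q[:,:2].astype(np.float32)); print(st[i],np.round(r[0],1),np.round(r[1],1),round(r[2],2),'xmax',np.percentile(q[:,0],[1,99.5]))
    e=q[(q[:,0]>np.percentile(q[:,0],40))]; A=np.c_[e[:,:2],np.ones(len(e))]; print('plane',np.linalg.lstsq(A,e[:,2],rcond=None)[0]); t=q[q[:,0]>q[:,0].max()-4]; print('tip',t.mean(0),t[:,1].min(),t[:,1].max())
m=(abs(Z-44)<6)&(abs(Y)<48)&(X<-50)&(X>-75); print('plate',X[m].mean(),Y[m].mean(),Y[m].min(),Y[m].max())
```

```text
14.975 [ 0.41955244 -0.03772498  0.04363358] [-1.03317978e-04  9.99923505e-01 -1.23681618e-02 -4.86608676e-05] [ 0.81033092  0.21016284 -0.56943825]
[  240    85    89   220 16910] [-132.6    0.7] [38.8 95.2] 89.74 xmax [-174.7619761  -85.6895011]
plane [-3.02397538e-01  5.92471431e-04  7.68990008e+00]
tip [-87.11851495   0.33846839  34.01702482] -17.25022183021905 18.064468882224162
plate -62.391851065831354 0.5789203836179663 -44.37155458102842 45.63747933359323
```

View pics/w6.png

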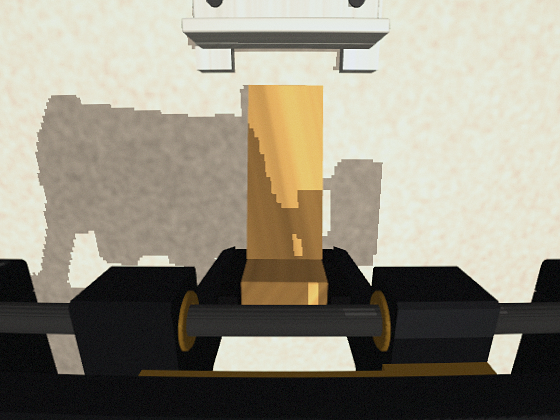

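>>> drive_tool:
  steps: "0 0 1.5 0 0 0;0 0 2.7 0 0 0;0 0 3 0 0 0;0 0 3 0 0 0;0 0 3 0 0 0"

```text
time_s: 15.65
position: [0.4186, -0.0383, 0.0143]
eef_rot: [-0.0, 1.0, -0.013, -0.001]
force: [-7.3, 1.8, 18.0]
grip_width: 0.407
```

>>> drive_tool:
  steps: "0.8 0 0 0 0 -0.1;1.6 0 0 0 0 -0.1;2.4 0 0 0 0 -0.1;3.2 0 0 0 0 -0.1;4 0 0 0 0 -0.1;4.5 0 0 0 0 -0.1;4.5 0 0 0 0 -0.1;4.5 0 0 0 0 -0.1"

```text
time_s: 16.65
position: [0.4625, -0.0398, 0.0142]
eef_rot: [-0.0, 1.0, -0.012, -0.002]
force: [-9.8, -0.1, 19.6]
grip_width: 0.406
```

>>> drive_tool:
  steps: "0 0 -0.05 0 0 0;0.4 0 -0.05 0 0 0;0.8 0 -0.05 0 0 0;1.2 0 -0.05 0 0 0;1.2 0 -0.05 0 0 0;1.2 0 -0.05 0 0 0"

```text
time_s: 17.4
position: [0.4694, -0.0399, 0.0139]
eef_rot: [-0.0, 1.0, -0.012, -0.008]
force: [-22.7, -0.5, 31.2]
grip_width: 0.405
```

```bash
cat > chk.py <<'E'
import sys
from h import *
im,d,C,o=grab('wrist'); save(im,sys.argv[1])
print(o['time_s'],o['position'],o['eef_rot'],o['force'])
P=cloud(C,d)*1000
c,s=np.cos(np.radians(-1.5)),np.sin(np.radians(-1.5))
X=(P[...,0]-594.5)*c+(P[...,1]+43.4)*s; Y=-(P[...,0]-594.5)*s+(P[...,1]+43.4)*c; Z=P[...,2]
hsv=cv2.cvtColor(im,cv2.COLOR_RGB2HSV)
w=(hsv[...,0]>6)&(hsv[...,0]<24)&(hsv[...,1]>60)&(abs(Y)<30)&(X<-63)&(X>-200)&(Z>3)&(Z<60)
r=w&(X>-97); A=np.c_[X[r],Y[r],np.ones(r.sum())]; p=np.linalg.lstsq(A,Z[r],rcond=None)[0]; print('ramp plane',p,r.sum(),'height at -65:',p[0]*-65+p[2],'tip est x',(4-p[2])/p[0])
b=w&(abs(Z-50)<4); print('block top x',X[b].min(),X[b].max(),'z',np.median(Z[b]))
m=(Z>37)&(Z<54)&(abs(Y)<48)&(X<-52)&(X>-75); print('plate x,y,z',X[m].mean(),Y[m].mean(),np.median(Z[m]),'left z',np.median(Z[m&(Y>30)]),'right z',np.median(Z[m&(Y<-30)]))
m=(Z>18)&(Z<34)&(abs(Y)<42)&(abs(Y)>10)&(X<30)&(X>-52)
if m.sum()>50: A=np.c_[X[m],Y[m],np.ones(m.sum())]; p=np.linalg.lstsq(A,Z[m],rcond=None)[0]; print('slab',p,'near top z',p[2]-65*p[0])
E
python3 chk.py w7.png
```

```text
17.4 [ 0.46936133 -0.03987282  0.01392964] [-3.54973174e-04  9.99897895e-01 -1.19851309e-02 -7.77363644e-03] [-22.71479397  -0.49135556  31.19632826]
ramp plane [-2.88675386e-01  2.15878089e-03 -5.26999897e+00] 4795 height at -65: 13.493901149836354 tip est x -32.11219038288565
block top x -125.6208905916876 -113.83294749982379 z 50.24756233908098
plate x,y,z -61.217261888897305 0.5706808395589763 44.768312375512636 left z 44.75635134049736 right z 44.79896352623658
slab [-9.29994140e-03 -5.95413188e-04  2.45814948e+01] near top z 25.18599095154965
```

>>> drive_tool:
  steps: "0 0 -0.1 0 0 0;0 0 -0.15 0 0 0;0 0 -0.15 0 0 0;0 0 -0.15 0 0 0"

```text
time_s: 17.95
position: [0.4716, -0.0398, 0.014]
eef_rot: [-0.0, 1.0, -0.012, -0.005]
force: [-10.0, -1.3, 9.2]
grip_width: 0.406
```

>>> drive_tool:
  steps: "0.3 0 0 0 0 0;0.6 0 0 0 0 0;0.9 0 0 0 0 0;0.9 0 0 0 0 0;0.9 0 0 0 0 0"

```text
time_s: 18.58
position: [0.481, -0.04, 0.014]
eef_rot: [-0.0, 1.0, -0.012, -0.005]
force: [-8.7, 0.3, 8.3]
grip_width: 0.406
```

```bash
python3 chk.py w8.png
```

```text
18.575 [ 0.48095308 -0.03999886  0.01398235] [-3.82429650e-04  9.99914462e-01 -1.22105745e-02 -4.67170940e-03] [-8.71672342  0.29704794  8.28114828]
ramp plane [-2.99964558e-01  1.15817110e-04 -2.78472513e+00] 4411 height at -65: 16.71297111937219 tip est x -22.618422594596368
block top x -113.93108883524205 -102.29632286185434 z 50.229603480533285
plate x,y,z -60.37353570019554 0.8544444957984854 48.17168135926475 left z 48.1255412265881 right z 48.172304944863434
slab [-3.27091715e-02 -4.73517925e-04  2.65376013e+01] near top z 28.663697424533325
```

>>> drive_tool:
  steps: "0.2 0 0 0 0 0;0.25 0 0 0 0 0;0.25 0 0 0 0 0;0.25 0 0 0 0 0;0.25 0 0 0 0 0;0.25 0 0 0 0 0"

```text
time_s: 19.38
position: [0.4827, -0.04, 0.014]
eef_rot: [-0.0, 1.0, -0.012, -0.005]
force: [-11.2, 1.3, 12.1]
grip_width: 0.405
```

```bash
python3 chk.py w9.png; python3 -c "
from h import *
im,d,C,o=grab('side'); save(cv2.resize(im[110:240,200:360],(800,650))[:600],'side9.png')"
```

```text
19.375 [ 0.48272531 -0.04001398  0.01398667] [-4.16581767e-04  9.99911306e-01 -1.21672076e-02 -5.40043752e-03] [-11.18667855   1.31383238  12.0904928 ]
ramp plane [-0.27490762  0.00341331 -0.0626155 ] 4357 height at -65: 17.806379834977374 tip est x -14.778111613487424
block top x -112.56974175849402 -63.64870476451427 z 50.224069894355985
plate x,y,z -60.253597487808825 0.6409706747332863 48.64919677569557 left z 48.54322481866538 right z 48.704636467219856
slab [-3.64911396e-02 -6.05403170e-04  2.68453683e+01] near top z 29.217292355711063
```

View pics/w9.png

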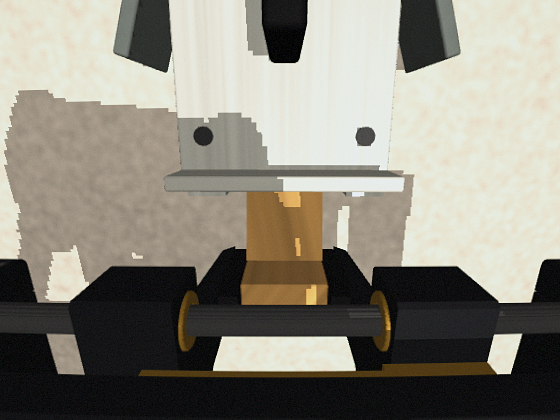

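View pics/side9.png

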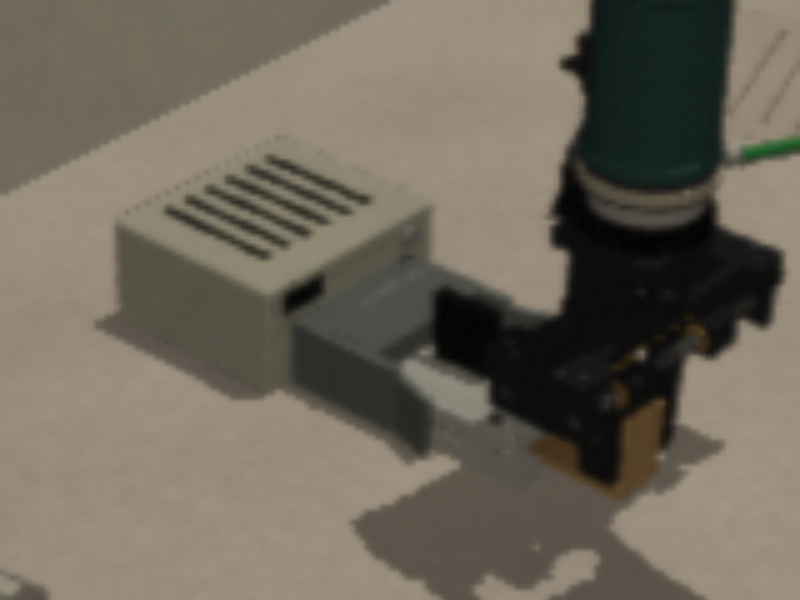

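```bash
python3 -c "
from h import *
o=arm.get_obs(); print(o['joint_vel'].round(4),o['force']); print(arm.hand_in())"
```

```text
[ 0.0011 -0.0025  0.0014  0.0011 -0.0004 -0.0006] [-10.90461704   0.8181457   11.20045541]
the job is handed in; nothing more can be done
None
```

I put the module in the bay, flat on its rails and pushed fully home, and let go of it. Then I pushed the medium wedge under the middle of its near edge and handed in at about 19.4 s, still holding the wedge with 40 N of grip commanded. `hand_in` gives no verdict, so I can't say how it was judged.

The last checks, all from the wrist camera and force readings:
- **Lift:** the near edge was about 4.5–4.9 mm above its resting height, with the left and right sides within 0.2 mm of each other.
- **Module position:** still home, about 0.6 mm off the bay's middle and no further out than when I let go of it.
- **Wedge:** flat on the desk, with its block top reading 50.2 mm against 50 mm nominal.
- **Holding force:** a steady push of about 11 N, plus about 11 N of vertical force on the tool. Some of that is the wedge being pressed onto the desk.

- **Mid-push:** the force reached about 23 N along the push and 31 N vertically, because I was pressing the wedge into the desk. I raised the tool 1.5 mm and it dropped back.
- **Disagreeing reading:** in the last picture, the straight-line fit to the ramp put the wedge tip about 7 mm too far in, because part of the module's plate got into the fit. I relied on the plate and slab heights instead, which agreed with each other.
- **Bystanders:** I planned every path clear of the calculator, stapler and mug, but did not measure their positions again at the end.

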